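Rinse a beaker on the glass rinser

TASK

Rinse the eight-sided white beaker on the glass rinser: turn it from standing mouth-up to mouth-down, bring it straight (not tilted) and centred over the star valve with the valve still shut, then push it down until the spring-loaded star is about half way down (8 mm of its 14 mm travel) and keep it there. Never open the valve without the upturned beaker over it, because it would spray the kitchen, and leave the other things where they are. Finish while still holding: at the end the hand is on the beaker and keeps the valve about half open, neither shut nor at its stop.

Things in the scene. Friction and masses are not known exactly. Their poses are not given: they have to be found in the camera images.
- beaker: The beaker to rinse: plain white stoneware, straight-sided regular octagon, 62 mm across flats (facets 25.7 mm wide), 90 mm tall, walls 5 mm, no handle, about 0.2 kg; starts mouth-up on the worktop. Origin: centre of its underside; z runs along its axis to the mouth; x and y are normal to facets (one every 45 degrees). On its side it rests on a facet, axis 31 mm up, and does not roll.
- beaker_rim (a point): Centre of the beaker's mouth, in the plane of its rim, 90 mm from the underside along its z axis.
- rinser: The glass rinser, fixed in the worktop: a round steel drip dish 158 mm across with a 12 mm high rim and a six-armed grey star valve standing in its middle. Origin: centre of the dish's underside, on the worktop.
- star_seat (a point): Centre of the star valve, level with the flat tops of its six arms, on which the beaker's rim sits: 36 mm above the worktop while shut; it sinks with the star. The arms reach 46 mm from the centre. A blunt cone in the centre, 34 mm wide at the arms and 11 mm high, enters the beaker's mouth (52 mm across flats).
- valve (a joint): How far the star is pressed down, in m: 0 shut (up), 0.014 at its stop. A spring pushes it up: about 5 N to start it moving, 9 N at 8 mm, 12 N at the stop (the beaker's own weight, about 2 N, counts towards this and alone does not open it). It springs back when let go.
- mug_a: Round white mug with a handle, 94 mm tall, at the back left; a bystander. Origin: centre of its underside.
- tin_fish: Low round tin, 86 mm wide, 40 mm tall; a bystander. Origin: centre of its underside.
- peeler: Yellow peeler lying flat, 170x25x18 mm; a bystander. Origin: centre of its underside.
- matchbox_b: Matchbox lying flat, 36x53x14 mm; a bystander. Origin: centre of its underside.
- coaster: Round cork coaster, 94 mm wide, 10 mm thick; a bystander. Origin: centre of its underside.
- wooden_box: Small round wooden box, 76 mm wide, 31 mm tall; a bystander. Origin: centre of its underside.
There are look-alikes about, which are no part of the job. What is shaped like the rinser but yellow is not meant.

How it is judged:
By the outcome, as a careful person would: the job done as asked, in the order asked, and still so for the second after the job is handed in, while the arm keeps its last pose, push and grip.
It also fails if it takes over 69 s, if anything falls off the work surface, if the arm or the gripper's body presses on something with over 40 N, if the wrist force passes 120 N, or if a joint passes its speed limit or range.

ROBOT

A 6-joint arm with a two-finger parallel gripper is mounted at the origin on a cart in front of the work surface, level with it; the furniture and walls round the work are solid. World frame = base frame: x ahead of the robot, y to its left, z up, the work surface at z = 0. Lengths are in m, angles in degrees, forces in N, time in s.
With the tool pointing down it reaches from about 0.3 to 0.875 m from the base axis. Payload 6.4 kg.
Tool frame: the origin (TCP) lies on the centre line of the jaws, within the pads' length; the fingertips stand 19 mm ahead of it and the grasp point (between the pads) is the TCP (finger_overhang is the distance from the TCP to the fingertips, in m); z points along the fingers, y is the line along which they close (so a half turn about z gives the same grasp; the last joint's range is limited). The gripper opens to 85 mm and grips with 20 to 120 N. Pads are 22 mm wide; open, the fingers measure 114 mm over their backs; the gripper's body (76 mm by 85 mm) begins 54 mm behind the grasp point. The pads swing forward as they close: fully open they stand 13 mm farther back than shut.
Start: joints at [-78.627, 10.359, 92.074, -0, 77.567, -11.82], TCP at [0.226, -0.529, 0.25] pointing down, gripper open.
Joint ranges: [-171.53, 171.53], [-51.25, 118.39], [17.06, 147.69], [-65.23, 245.23], [0, 150.52], [-178.68, 178.68]. Speed limits (degrees/s): [147.25, 147.25, 172.46, 180, 180, 180].

INTERFACE

Orientations are given as a 3x3 rotation matrix whose columns are the frame's x, y, z axes.
In Python, from workcell import * gives the robot as it stands.
- The arm moves only by the tool carry_out, never from a script. Its argument "motion" is a list of rows, each a list of 2 entries, a list of its own where there are three numbers: the shift along the tool's x, y, z in mm, then the turn about the tool's z in rad. In form: [[[tx, ty, tz], twist], ...]. A call has 1 to 10 rows; each row shifts and turns the commanded pose from where the row before left it, along the tool's axes as they then stand; what a row does not reach is not made up. A row lasts 1/12 s, in which the tool goes at most 41.7 mm and 7.16 degrees, less where a joint would pass 70% of its speed; a pose out of reach is approached as far as the arm can. A call is refused whole if a number of a shift passes 41.7 or a number of a turn 0.125, either way. A call with a gripper value outside its range is refused whole. "gripper" is the opening, from 0 (shut) to 1 (fully open), set as the call begins (left out, the last holds). The fingers move at their own pace and stop on an object; "grip_force" is the grip in N (left out, the last holds). Time passes only in rows, so rows that do not move let the fingers close. It gives the time, the measured TCP pose, the force, the opening and the grip force at its end, in the units of the state.
- state(): the state, without advancing time (a new reading comes with each control period).
- read_camera(name): name is "scene" or "top" or "wrist"; returns a dict with "frame" (400x640x3 uint8, red, green, blue), "intrinsics" (3x3 intrinsics, pixels), "world_to_cam" (4x4, takes a point from world to camera coordinates); the wrist camera has in their place "T_tool_cam" (4x4, takes a point from camera to tool coordinates, whose origin is the TCP and whose axes are the flange's). Camera axes: x right, y down, z forward; pixel columns grow to the right and rows downward; lengths in m; the calibration is good to about 2 mm. The wrist camera is an equidistant fisheye: a pixel r from the principal point sees the ray r / f radians off the axis. A picture is of the moment at which its call begins: read the wrist's pose just before it. There is no depth.
- job_done(): hands the job in; it is judged then, once.
The state is a dict: "time": time; "qpos": joint angles; "joint_velocities": joint speeds; "tau": joint torques, N m; "ee_pos": TCP position; "tool_rot": TCP orientation; "ft_force": force on the tool from outside, world axes, zero at the start; "moment": the same for the moment, N m; "gripper_width": finger opening in m; "gripper_force": force on a finger pad.
Only numpy, scipy, OpenCV 4.12 (cv2) and the standard library are available. Lean on these libraries where they do the work, as an engineer would, in place of code of your own. Each camera call takes 0.05 s, during which the arm holds its last target. There are 200 camera calls.

## Working session

There is one attempt and no reset: what is moved stays moved. The work goes in short steps, Python scripts to look and compute and a tool call to move; the robot and the scene stay as the last step left them, time stands still between calls to the robot, and variables do not carry over. Pictures are saved under pics/ and viewed, at most 10 in all, crops included, and the job is handed in when it is done.

Besides the shell and the picture viewer there is one more tool, called after ">>>" by a JSON object that holds its "name" and its "arguments". carry_out: Moves the arm, as the interface text tells. Its arguments: {"type":"object","properties":{"motion":{"type":"array"},"gripper":{"type":"number"},"grip_force":{"type":"number"}},"required":["motion"]}

```bash
mkdir -p pics; ls; python3 - <<'E'
from workcell import *
import cv2,numpy as np
s=state();print(s)
for n in("scene","top"):
    c=read_camera(n);cv2.imwrite(f"pics/{n}0.png",c["frame"][:,:,::-1]);print(n,c["intrinsics"],c["world_to_cam"])
E
```

```text
pics
{'time': 0.0, 'qpos': array([-7.86268507e+01,  1.03991866e+01,  9.21322618e+01,  1.40784109e-04,
        7.75650776e+01, -1.18185203e+01]), 'joint_velocities': array([0.04356516, 0.02298548, 0.03000803, 0.02580064, 0.00258467,
       0.00863057]), 'tau': array([ 4.82793203e-04, -4.44869292e+01, -3.51337230e+01, -3.61962066e-04,
        9.09741124e-03,  1.14003441e-05]), 'ee_pos': array([ 0.22636876, -0.52801259,  0.24940556]), 'tool_rot': array([[ 9.19192873e-01,  3.93807509e-01, -3.29866207e-04],
       [ 3.93807494e-01, -9.19191453e-01,  1.65208811e-03],
       [ 3.47394507e-04, -1.64849140e-03, -9.99998581e-01]]), 'ft_force': array([0.80480189, 0.24566784, 0.37084521]), 'moment': array([ 0.0019344 ,  0.0036903 , -0.04194689]), 'gripper_force': 0.0, 'gripper_width': 0.08530522298342129}
scene [[510.44472016   0.         311.35108482]
 [  0.         510.44472016 198.94035541]
 [  0.           0.           1.        ]] [[ 0.55093217 -0.83422323 -0.02335279 -0.37353343]
 [-0.50527523 -0.31115836 -0.80490833  0.29983515]
 [ 0.66420681  0.45524948 -0.59293948  1.62278244]
 [ 0.          0.          0.          1.        ]]
top [[441.472356     0.         317.47644112]
 [  0.         441.472356   198.59558217]
 [  0.           0.           1.        ]] [[-1.00404177e-03 -9.96275907e-01  8.62166346e-02 -1.20985347e-01]
 [-9.83962416e-01 -1.43944810e-02 -1.77794158e-01  5.38852201e-01]
 [ 1.78373080e-01 -8.50124408e-02 -9.80283596e-01  1.51688921e+00]
 [ 0.00000000e+00  0.00000000e+00  0.00000000e+00  1.00000000e+00]]
```

View pics/scene0.png

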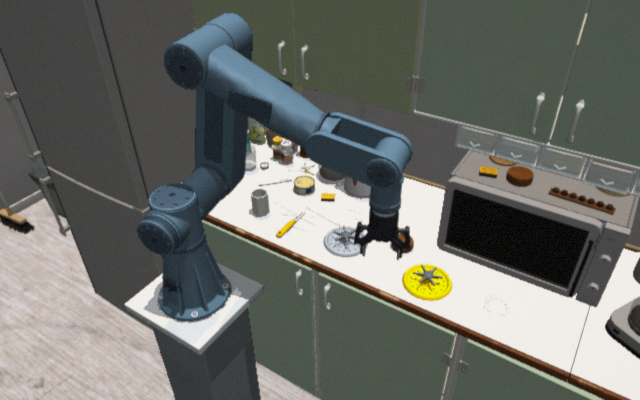

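View pics/top0.png

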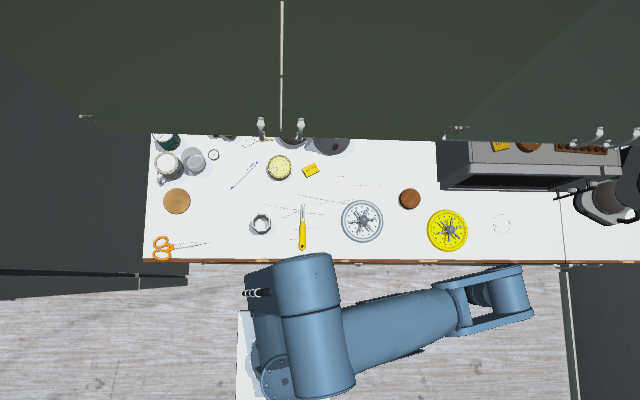

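In the top view there are three candidates for the beaker: an octagonal white cup at (261,224), a round mug with handle at (167,163), and a grey glass at (194,160). The octagonal one fits. Of the two rinsers, the grey one at (362,221) is meant, not the yellow one at (448,230). I'll confirm in an enlarged crop and measure.

```bash
cat > h.py <<'E'
from workcell import *
import cv2,numpy as np
def ray(c,u,v,z):
    K,T=c["intrinsics"],c["world_to_cam"];R,t=T[:3,:3],T[:3,3]
    o=-R.T@t;d=R.T@np.linalg.inv(K)@np.array([u,v,1.]);return o+d*(z-o[2])/d[2]
def proj(c,p):
    K,T=c["intrinsics"],c["world_to_cam"];q=K@(T[:3,:3]@np.array(p)+T[:3,3]);return q[:2]/q[2]
E
python3 - <<'E'
from h import *
c=read_camera("top");f=c["frame"][:,:,::-1]
a=cv2.resize(f[190:260,230:400],None,fx=4.6,fy=4.6,interpolation=cv2.INTER_CUBIC)
cv2.imwrite("pics/crop.png",a)
for n,u,v,z in[("beaker",261,224,.09),("rins",362,221,.036),("peelhi",303,206,.01),("peello",302,248,.01),("box",410,198,.03),("matchb",311,170,.014),("tin",279,167,.04),("yel",448,230,.036)]:print(n,ray(c,u,v,z).round(3))
print([ray(c,400,260,0).round(3),ray(c,300,135,0).round(3)])
E
```

```text
beaker [0.442 0.079 0.09 ]
rins [ 0.463 -0.28   0.036]
peelhi [ 0.519 -0.068  0.01 ]
peello [ 0.367 -0.065  0.01 ]
box [ 0.551 -0.461  0.03 ]
matchb [ 0.654 -0.097  0.014]
tin [0.656 0.021 0.04 ]
yel [ 0.433 -0.596  0.036]
[array([ 0.326, -0.424,  0.   ]), array([ 0.792, -0.056,  0.   ])]
```

View pics/crop.png

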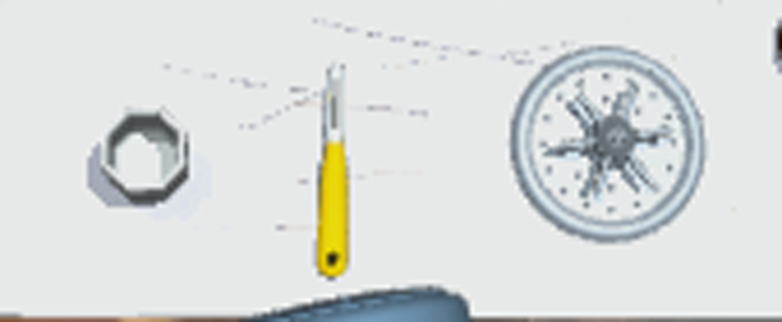

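The crop confirms it: the octagonal beaker at crop (145,155) and the grey rinser at crop (610,140), with the peeler between them. The tool can only point down, so I'll turn the beaker by pivoting it between the pads about its edges, in the +y direction where it's clear. First I'll go above it.

>>> {"name": "carry_out", "arguments": {"motion": [[[21.8, -23.8, 0], 0], [[21.8, -23.8, 0], 0], [[21.8, -23.8, 0], 0], [[21.8, -23.8, 0], 0], [[21.8, -23.8, 0], 0], [[21.8, -23.8, 0], 0], [[21.8, -23.8, 0], 0], [[21.8, -23.8, 0], 0], [[21.8, -23.8, 0], 0], [[21.8, -23.8, 0], 0]]}}

```text
time: 0.98
ee_pos: [0.3332, -0.2223, 0.2502]
tool_rot: [[0.919, 0.393, 0.0], [0.393, -0.919, 0.0], [0.0, 0.0, -1.0]]
ft_force: [0.7, -0.2, -0.2]
gripper_width: 0.0858
gripper_force: 0.0
```

>>> {"name": "carry_out", "arguments": {"motion": [[[21.8, -23.8, 0], 0], [[21.8, -23.8, 0], 0], [[21.8, -23.8, 0], 0], [[21.8, -23.8, 0], 0], [[21.8, -23.8, 0], 0], [[21.8, -23.8, 0], 0], [[21.8, -23.8, 0], 0], [[21.8, -23.8, 0], 0], [[21.8, -23.8, 0], 0], [[21.8, -23.8, 0], 0]]}}

```text
time: 1.82
ee_pos: [0.4399, 0.0825, 0.2502]
tool_rot: [[0.919, 0.394, 0.0], [0.394, -0.919, -0.0], [0.0, 0.0, -1.0]]
ft_force: [0.6, -0.2, 1.0]
gripper_width: 0.086
gripper_force: 0.0
```

>>> {"name": "carry_out", "arguments": {"motion": [[[0, 0, 0], -0.1166], [[0, 0, 0], -0.1166], [[0, 0, 0], -0.1166], [[0, 0, 0], -0.1166], [[0, 0, 0], -0.1166], [[0, 0, 0], -0.1166], [[0, 0, 0], -0.1166], [[0, 0, 0], -0.1166], [[0, 0, 0], -0.1166], [[0, 0, 0], -0.1166]]}}

```text
time: 2.65
ee_pos: [0.4395, 0.0808, 0.2501]
tool_rot: [[-0.006, 1.0, -0.0], [1.0, 0.006, 0.0], [0.0, -0.0, -1.0]]
ft_force: [0.1, 0.3, -0.4]
gripper_width: 0.0858
gripper_force: 0.0
```

```bash
python3 - <<'E'
from h import *
s=state();c=read_camera("wrist");cv2.imwrite("pics/w1.png",c["frame"][:,:,::-1])
print(s["time"],s["ee_pos"],s["tool_rot"].round(3).tolist(),s["qpos"].round(1));print(c["intrinsics"],c["T_tool_cam"])
np.savez("w1.npz",f=c["frame"],K=c["intrinsics"],T=c["T_tool_cam"],p=s["ee_pos"],R=s["tool_rot"])
t=read_camera("top");f=t["frame"];hsv=cv2.cvtColor(f,cv2.COLOR_RGB2HSV)
cv2.imwrite("pics/t1.png",f[:,:,::-1])
E
```

```text
2.65 [0.43954196 0.08075224 0.25005659] [[-0.006, 1.0, -0.0], [1.0, 0.006, 0.0], [0.0, -0.0, -1.0]] [ -4.9  -6.7 109.6   0.   77.1  -5.2]
[[309.70691629   0.         318.88195533]
 [  0.         309.70691629 193.94031275]
 [  0.           0.           1.        ]] [[ 6.84108837e-04 -9.59473309e-01 -2.81798688e-01  7.07111523e-02]
 [ 9.99999731e-01  5.81750064e-04  4.46897019e-04 -4.65602023e-04]
 [-2.64849357e-04 -2.81798918e-01  9.59473449e-01 -1.24819794e-01]
 [ 0.00000000e+00  0.00000000e+00  0.00000000e+00  1.00000000e+00]]
```

View pics/w1.png

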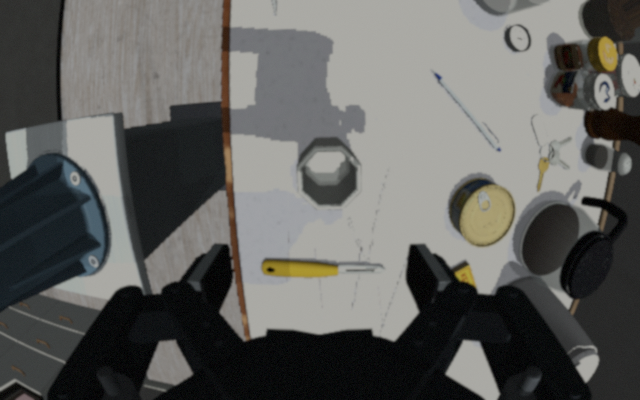

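The wrist view shows the beaker's octagon around (329,172), the peeler at (320,268) and the tin at (483,212). I'll enlarge the beaker and fit its rim.

```bash
cat >> h.py <<'E'
def wray(d,u,v,z):
    K,T,p,R=d["K"],d["T"],d["p"],d["R"]
    x=np.array([(u-K[0,2])/K[0,0],(v-K[1,2])/K[1,1]]);r=np.linalg.norm(x)
    q=np.array([*(np.sin(r)*x/r),np.cos(r)])
    o=R@T[:3,3]+p;w=R@T[:3,:3]@q;return o+w*(z-o[2])/w[2]
E
python3 - <<'E'
from h import *
d=np.load("w1.npz");f=d["f"][120:225,280:380,::-1]
# rectify onto plane z=.09, 0.25mm/px: x right,y up
xs=np.arange(.37,.51,.0003);ys=np.arange(.15,.0,-.0003)
T,p,R,K=d["T"],d["p"],d["R"],d["K"]
X,Y=np.meshgrid(xs,ys);P=np.stack([X,Y,np.full_like(X,.09)],-1)
q=((P-p)@R-T[:3,3])@T[:3,:3]
th=np.arctan2(np.hypot(q[...,0],q[...,1]),q[...,2]);s=th/np.hypot(q[...,0],q[...,1])*K[0,0]
m=cv2.remap(d["f"],(q[...,0]*s+K[0,2]).astype(np.float32),(q[...,1]*s+K[1,2]).astype(np.float32),cv2.INTER_CUBIC)
cv2.imwrite("pics/rect.png",m[:,:,::-1]);print(m.shape)
E
```

```text
(500, 467, 3)
```

View pics/rect.png

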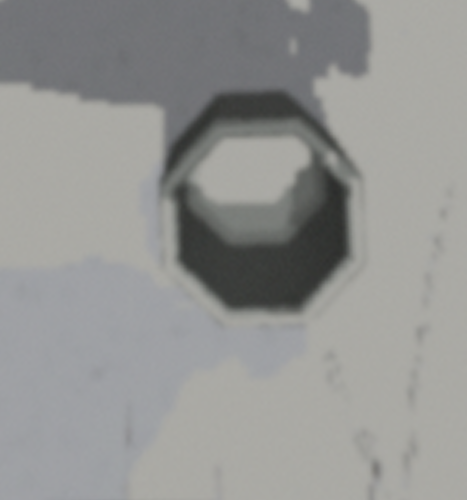

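The rectified rim runs from u = 160 to 365 and v = 120 to 326, so it is 61.6 mm wide. That puts the centre at (0.4487, 0.083) with yaw about 0. Descending to grip near the mouth.

>>> {"name": "carry_out", "arguments": {"motion": [[[2.3, 9.2, 10], 0], [[0, 0, 30], 0], [[0, 0, 30], 0], [[0, 0, 30], 0], [[0, 0, 30], 0], [[0, 0, 30], 0], [[0, 0, 15], 0], [[0, 0, 10], 0], [[0, 0, 0], 0]]}}

```text
time: 3.5
ee_pos: [0.4474, 0.0831, 0.0633]
tool_rot: [[0.003, 1.0, -0.004], [1.0, -0.003, 0.0], [0.0, -0.004, -1.0]]
ft_force: [-0.2, 0.5, 0.9]
gripper_width: 0.0855
gripper_force: 0.0
```

>>> {"name": "carry_out", "arguments": {"motion": [[[0, 0, 0], 0], [[0, 0, 0], 0], [[0, 0, 0], 0], [[0, 0, 0], 0], [[0, 0, 0], 0], [[0, 0, 0], 0], [[0, 0, 0], 0], [[0, 0, 0], 0], [[0, 0, 0], 0], [[0, 0, 0], 0]], "gripper": 0, "grip_force": 20}}

```text
time: 4.33
ee_pos: [0.4502, 0.083, 0.0666]
tool_rot: [[0.0, 1.0, 0.003], [1.0, -0.0, -0.0], [-0.0, 0.003, -1.0]]
ft_force: [-0.9, 0.9, 6.7]
gripper_width: 0.0621
gripper_force: 22.6
```

Gripped, but to tip readily a higher grip, a bit toward the tipping side, is better. I'll regrip.

>>> {"name": "carry_out", "arguments": {"motion": [[[0, 0, 0], 0], [[0, 0, 0], 0], [[0, 0, 0], 0], [[0, 0, 0], 0], [[8, -2, -12], 0], [[0, 0, 0], 0], [[0, 0, 0], 0]], "gripper": 0.9}}

```text
time: 4.92
ee_pos: [0.4474, 0.0911, 0.0775]
tool_rot: [[-0.001, 1.0, 0.001], [1.0, 0.001, -0.0], [-0.0, 0.001, -1.0]]
ft_force: [-0.2, -0.6, -0.7]
gripper_width: 0.0767
gripper_force: 0.0
```

>>> {"name": "carry_out", "arguments": {"motion": [[[0, 0, 0], 0], [[0, 0, 0], 0], [[0, 0, 0], 0], [[0, 0, 0], 0], [[0, 0, 0], 0], [[0, 0, 0], 0], [[0, 0, 0], 0]], "gripper": 0, "grip_force": 20}}

```text
time: 5.5
ee_pos: [0.4471, 0.0909, 0.0772]
tool_rot: [[0.0, 1.0, 0.0], [1.0, -0.0, -0.0], [-0.0, 0.0, -1.0]]
ft_force: [1.9, -0.2, 0.5]
gripper_width: 0.0617
gripper_force: 24.0
```

```bash
python3 - <<'E'
import numpy as np
a=np.radians(np.linspace(106.4,26.4,17));p=81.3*np.c_[np.cos(a),np.sin(a)];print(np.diff(p,axis=0).round(1).tolist())
E
```

```text
[[6.9, 1.7], [7.0, 1.1], [7.1, 0.5], [7.1, -0.1], [7.1, -0.8], [7.0, -1.4], [6.8, -2.0], [6.6, -2.6], [6.4, -3.1], [6.1, -3.7], [5.7, -4.2], [5.3, -4.7], [4.9, -5.1], [4.5, -5.5], [4.0, -5.9], [3.4, -6.2]]
```

>>> {"name": "carry_out", "arguments": {"motion": [[[6.9, 0, -1.2], 0], [[7, 0, -1], 0], [[7.1, 0, -0.5], 0], [[7.1, 0, 0.1], 0], [[7.1, 0, 0.8], 0], [[7, 0, 1.4], 0]]}}

```text
time: 6.0
ee_pos: [0.4468, 0.1343, 0.0776]
tool_rot: [[-0.001, 1.0, -0.0], [1.0, 0.001, 0.0], [0.0, -0.0, -1.0]]
ft_force: [0.8, 0.4, -2.2]
gripper_width: 0.0616
gripper_force: 23.7
```

```bash
python3 - <<'E'
from h import *
s=state();c=read_camera("scene");t=read_camera("top")
u,v=proj(c,s["ee_pos"]).astype(int);print(u,v)
a=c["frame"][v-50:v+50,u-60:u+60];b=t["frame"];u,v=proj(t,s["ee_pos"]).astype(int);print(u,v);b=b[v-50:v+50,u-60:u+60]
m=cv2.resize(np.hstack([a,b]),None,fx=3.3,fy=3.3,interpolation=cv2.INTER_CUBIC);cv2.imwrite("pics/p1.png",m[:,:,::-1])
E
```

```text
247 190
244 223
```

View pics/p1.png

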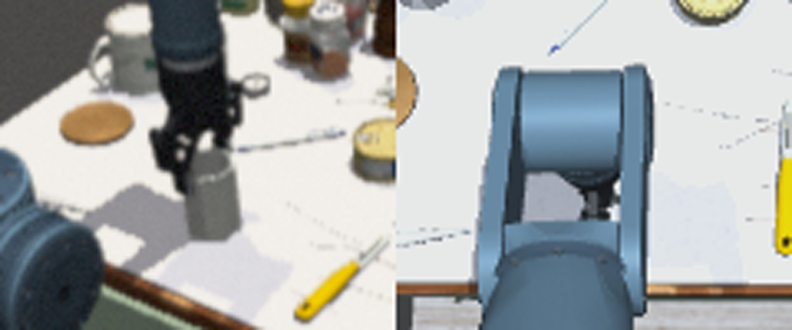

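The scene view shows the beaker still nearly upright in the pads, and -2.2 N means it is hanging from them. So pad friction holds it. I'll press it lightly on the worktop while dragging.

>>> {"name": "carry_out", "arguments": {"motion": [[[0, 0, 1.5], 0], [[0, 0, 1], 0], [[0, 0, 0], 0]]}}

```text
time: 6.35
ee_pos: [0.4473, 0.1339, 0.0769]
tool_rot: [[-0.0, 1.0, -0.0], [1.0, 0.0, 0.001], [0.001, -0.0, -1.0]]
ft_force: [-7.1, 4.1, 17.5]
gripper_width: 0.0619
gripper_force: 24.9
```

```bash
python3 - <<'E'
from h import *
s=state();print(s["ee_pos"],s["ft_force"],s["moment"])
E
```

```text
[0.4472763  0.13387311 0.0768514 ] [-7.07778589  4.13905352 17.48772595] [0.52878476 1.43935074 0.0121336 ]
```

>>> {"name": "carry_out", "arguments": {"motion": [[[4, 0, 0], 0], [[4, 0, 0], 0], [[4, 0, 0], 0], [[4, 0, 0], 0], [[0, 0, 0], 0]]}}

```text
time: 6.77
ee_pos: [0.448, 0.1485, 0.0772]
tool_rot: [[-0.001, 1.0, 0.001], [1.0, 0.001, -0.002], [-0.002, 0.001, -1.0]]
ft_force: [-5.9, -5.3, 17.7]
gripper_width: 0.0617
gripper_force: 26.1
```

```bash
python3 - <<'E'
from h import *
s=state();c=read_camera("scene");print(s["ft_force"],s["moment"])
u,v=proj(c,s["ee_pos"]).astype(int);print(u,v)
a=c["frame"][v-35:v+50,u-50:u+50]
m=cv2.resize(a,None,fx=6,fy=6,interpolation=cv2.INTER_CUBIC);cv2.imwrite("pics/p2.png",m[:,:,::-1])
E
```

```text
[-5.92419468 -5.29504248 17.69646718] [-1.02790126  1.28112536  0.06879293]
245 189
```

View pics/p2.png

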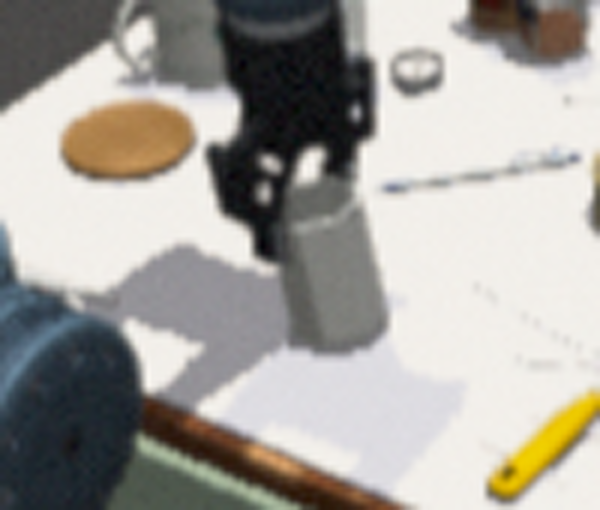

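The beaker now leans about 12° toward +y, so pressing while dragging works. Continuing.

>>> {"name": "carry_out", "arguments": {"motion": [[[5, 0, 0], 0], [[5, 0, 0], 0], [[5, 0, 0], 0], [[5, 0, 0.3], 0]]}}

```text
time: 7.15
ee_pos: [0.4476, 0.1686, 0.0759]
tool_rot: [[-0.0, 1.0, 0.001], [1.0, 0.0, -0.001], [-0.001, 0.001, -1.0]]
ft_force: [-1.5, -3.0, 5.2]
gripper_width: 0.0613
gripper_force: 25.2
```

>>> {"name": "carry_out", "arguments": {"motion": [[[6, 0, 1.5], 0], [[6, 0, 2], 0], [[6, 0, 2.5], 0]]}}

```text
time: 7.4
ee_pos: [0.4479, 0.1872, 0.0703]
tool_rot: [[0.0, 1.0, 0.001], [1.0, -0.0, -0.0], [-0.0, 0.001, -1.0]]
ft_force: [-2.7, -0.1, 11.2]
gripper_width: 0.0615
gripper_force: 28.1
```

```bash
cat >>h.py <<'E'
def look(name,save=True):
    s=state();c=read_camera("scene");print(s["ee_pos"],s["ft_force"].round(1))
    u,v=proj(c,s["ee_pos"]).astype(int);a=c["frame"][v-35:v+50,u-50:u+50]
    if save:cv2.imwrite(name,cv2.resize(a,None,fx=6,fy=6,interpolation=cv2.INTER_CUBIC)[:,:,::-1])
E
python3 -c 'from h import *;look("pics/p3.png")'
```

```text
[0.44790757 0.18722878 0.07025392] [-2.7 -0.1 11.2]
```

View pics/p3.png

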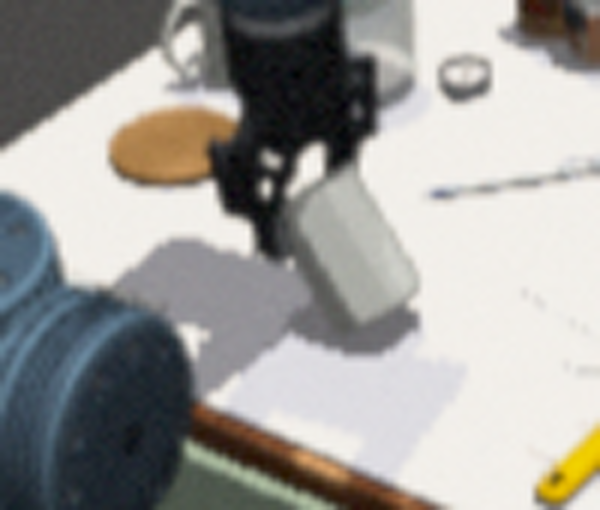

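The beaker now leans about 45°, with the grip past the pivot edge. I'll follow the arc down.

>>> {"name": "carry_out", "arguments": {"motion": [[[6, 0, 3.8], 0], [[5.6, 0, 4.4], 0], [[5.2, 0, 4.8], 0], [[4.7, 0, 5.3], 0], [[4.3, 0, 5.6], 0]]}}

```text
time: 7.87
ee_pos: [0.4488, 0.2148, 0.0471]
tool_rot: [[0.001, 1.0, 0.004], [1.0, -0.001, 0.003], [0.003, 0.004, -1.0]]
ft_force: [-2.8, 6.6, 12.2]
gripper_width: 0.0615
gripper_force: 32.5
```

>>> {"name": "carry_out", "arguments": {"motion": [[[3.8, 0, 6], 0], [[3.2, 0, 6.4], 0], [[2.7, 0, 6.5], 0], [[0, 0, 0], 0]]}}

```text
time: 8.2
ee_pos: [0.4483, 0.2236, 0.0265]
tool_rot: [[-0.001, 1.0, 0.003], [1.0, 0.001, 0.001], [0.001, 0.003, -1.0]]
ft_force: [1.8, 2.8, 4.4]
gripper_width: 0.0618
gripper_force: 32.6
```

>>> {"name": "carry_out", "arguments": {"motion": [[[0, 0, 0], 0], [[0, 0, 0], 0], [[0, 0, 0], 0], [[0, 0, 0], 0], [[0, 0, 0], 0], [[0, 0, -25], 0], [[0, 0, -35], 0], [[0, 0, -35], 0], [[0, 0, -35], 0], [[-20, 0, -35], 0]], "gripper": 1}}

```text
time: 9.03
ee_pos: [0.4466, 0.2041, 0.1929]
tool_rot: [[-0.002, 1.0, 0.0], [1.0, 0.002, 0.001], [0.001, 0.0, -1.0]]
ft_force: [1.3, -0.4, -0.5]
gripper_width: 0.0854
gripper_force: 0.0
```

```bash
cat >>h.py <<'E'
def rect(z,x0,x1,y0,y1,mm=.0003):
    s=state();c=read_camera("wrist");d=dict(f=c["frame"],K=c["intrinsics"],T=c["T_tool_cam"],p=s["ee_pos"],R=s["tool_rot"])
    T,p,R,K=d["T"],d["p"],d["R"],d["K"]
    X,Y=np.meshgrid(np.arange(x0,x1,mm),np.arange(y1,y0,-mm));P=np.stack([X,Y,np.full_like(X,z)],-1)
    q=((P-p)@R-T[:3,3])@T[:3,:3];h=np.hypot(q[...,0],q[...,1])
    k=np.arctan2(h,q[...,2])/h*K[0,0]
    return cv2.remap(d["f"],(q[...,0]*k+K[0,2]).astype(np.float32),(q[...,1]*k+K[1,2]).astype(np.float32),cv2.INTER_CUBIC)
E
python3 - <<'E'
from h import *
print(state()["ee_pos"])
m=rect(.062,.36,.54,.09,.27);cv2.imwrite("pics/l1.png",m[:,:,::-1])
E
```

```text
[0.44659434 0.20410696 0.1928882 ]
```

View pics/l1.png

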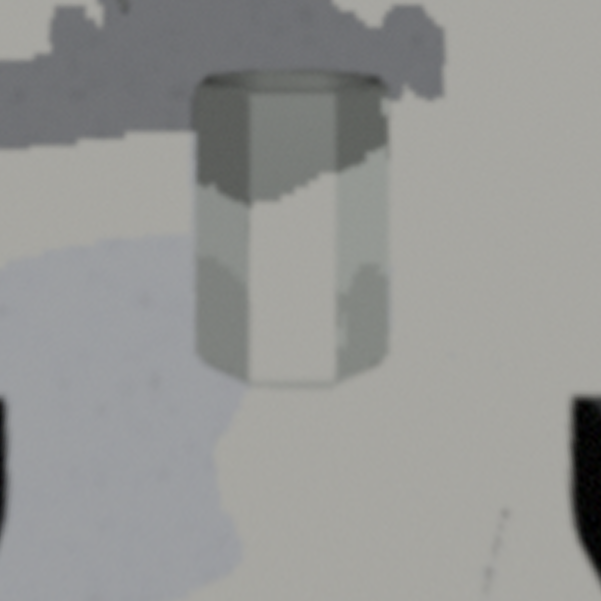

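The view shows the beaker lying along y with its base at v=383 (y≈0.155), its mouth at v=93 (y≈0.243) and centre x≈0.448. Next I'll take only the base end's corner with the fingertips. A small contact patch and a light grip should let gravity turn the mouth down.

>>> {"name": "carry_out", "arguments": {"motion": [[[-30, 1.3, 10], 0], [[-24, 0, 25], 0], [[0, 0, 30], 0], [[0, 0, 30], 0], [[0, 0, 30], 0], [[0, 0, 20], 0], [[0, 0, 0], 0]]}}

```text
time: 9.67
ee_pos: [0.4446, 0.1481, 0.0421]
tool_rot: [[0.001, 1.0, -0.008], [1.0, -0.001, -0.001], [-0.001, -0.008, -1.0]]
ft_force: [-0.5, -0.1, 0.2]
gripper_width: 0.0858
gripper_force: 0.0
```

>>> {"name": "carry_out", "arguments": {"motion": [[[0, 0, 0], 0], [[0, 0, 0], 0], [[0, 0, 0], 0], [[0, 0, 0], 0], [[0, 0, 0], 0], [[0, 0, 0], 0], [[0, 0, 0], 0]], "gripper": 0.715, "grip_force": 20}}

```text
time: 10.25
ee_pos: [0.4495, 0.1488, 0.0475]
tool_rot: [[-0.0, 1.0, 0.003], [1.0, 0.0, 0.0], [0.0, 0.003, -1.0]]
ft_force: [-1.0, -0.3, 7.9]
gripper_width: 0.0612
gripper_force: 14.2
```

>>> {"name": "carry_out", "arguments": {"motion": [[[0, 0, 0], 0], [[0, 0, 0], 0]], "gripper": 0.722}}

```text
time: 10.42
ee_pos: [0.4495, 0.1488, 0.0474]
tool_rot: [[-0.0, 1.0, 0.003], [1.0, 0.0, 0.0], [0.0, 0.003, -1.0]]
ft_force: [-1.2, -0.1, 6.0]
gripper_width: 0.0615
gripper_force: 6.4
```

>>> {"name": "carry_out", "arguments": {"motion": [[[0, 0, -5], 0], [[0, 0, -5], 0], [[0, 0, 0], 0]]}}

```text
time: 10.67
ee_pos: [0.4488, 0.1488, 0.0571]
tool_rot: [[-0.0, 1.0, 0.001], [1.0, 0.0, 0.0], [0.0, 0.001, -1.0]]
ft_force: [0.1, -0.2, -2.4]
gripper_width: 0.0617
gripper_force: 5.9
```

```bash
python3 -c 'from h import *;look("pics/p4.png");print(state()["moment"])'
```

```text
[0.44876241 0.14879023 0.05714748] [ 0.1 -0.2 -2.4]
[-0.08432218 -0.01536291 -0.02333573]
```

>>> {"name": "carry_out", "arguments": {"motion": [[[0, 0, 0], 0], [[0, 0, 0], 0]], "gripper": 0.726}}

```text
time: 10.88
ee_pos: [0.4482, 0.1487, 0.0561]
tool_rot: [[0.0, 1.0, -0.0], [1.0, -0.0, 0.0], [0.0, -0.0, -1.0]]
ft_force: [0.3, 0.3, 0.2]
gripper_width: 0.0622
gripper_force: 0.2
```

```bash
python3 -c 'from h import *
for i in range(3):
    read_camera("top");s=state();print(s["ft_force"].round(2),s["moment"].round(3),s["gripper_force"])'
```

```text
[ 0.56 -0.13 -0.23] [ 0.022 -0.018 -0.024] 0.19400270062760683
[-0.39 -0.78  0.09] [ 0.004  0.007 -0.027] 0.1948770096350927
[-0.13  0.17  0.64] [ 0.049  0.009 -0.031] 0.19748949824133888
```

>>> {"name": "carry_out", "arguments": {"motion": [[[0, 0, 6], 0], [[0, 0, 0], 0], [[0, 0, 0], 0], [[0, 0, 0], 0], [[0, 0, 0], 0]], "gripper": 0.724}}

```text
time: 11.45
ee_pos: [0.448, 0.1487, 0.0498]
tool_rot: [[0.0, 1.0, -0.001], [1.0, -0.0, 0.0], [0.0, -0.001, -1.0]]
ft_force: [0.4, 0.4, -1.4]
gripper_width: 0.0617
gripper_force: 3.3
```

>>> {"name": "carry_out", "arguments": {"motion": [[[0.5, 0, -3], 0], [[0.5, 0, -3], 0], [[0.6, 0, -3], 0], [[0.6, 0, -3], 0], [[0, 0, 0], 0], [[0, 0, 0], 0]]}}

```text
time: 11.95
ee_pos: [0.4486, 0.1509, 0.0625]
tool_rot: [[-0.0, 1.0, 0.001], [1.0, 0.0, -0.0], [-0.0, 0.001, -1.0]]
ft_force: [0.6, 0.0, -0.2]
gripper_width: 0.0618
gripper_force: 3.1
```

```bash
python3 -c 'from h import *
for i in range(3):
    read_camera("top");s=state();print(s["ft_force"].round(2),s["moment"].round(3),s["gripper_force"])'
```

```text
[ 0.74  0.35 -1.48] [-0.112 -0.113 -0.016] 3.066811724274885
[ 0.53 -0.84 -2.05] [-0.008 -0.113 -0.092] 3.0648535999353044
[ 0.04 -0.9  -0.95] [-0.069 -0.08  -0.067] 3.0635701288701966
```

>>> {"name": "carry_out", "arguments": {"motion": [[[2.4, 0, -3.3], 0], [[2.4, 0, -3.3], 0], [[2.7, 0, -3], 0], [[2.7, 0, -3], 0], [[3, 0, -2.8], 0], [[3, 0, -2.8], 0], [[0, 0, 0], 0], [[0, 0, 0], 0]]}}

```text
time: 12.77
ee_pos: [0.4485, 0.1674, 0.0806]
tool_rot: [[-0.001, 1.0, 0.001], [1.0, 0.001, 0.0], [0.0, 0.001, -1.0]]
ft_force: [0.1, -0.2, -0.4]
gripper_width: 0.062
gripper_force: 3.1
```

```bash
python3 - <<'E'
from h import *
F=[]
for i in range(6):
    read_camera("top");s=state();F.append([*s["ft_force"],*s["moment"]])
print(np.mean(F,0).round(2),s["gripper_force"],s["ee_pos"])
look("pics/p5.png")
E
```

```text
[ 0.29 -0.19 -1.23 -0.05 -0.15 -0.03] 3.049499351182021 [0.4483628  0.16698893 0.08023115]
[0.4483628  0.16698893 0.08023115] [ 0.3 -0.3 -2.1]
```

View pics/p5.png

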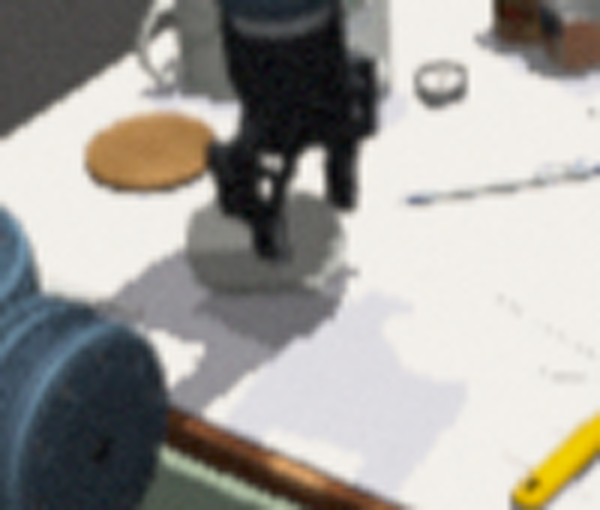

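The last view shows the mouth resting on the worktop with the base lifted and its shadow beneath, so it pivots freely. Continuing along the arc.

>>> {"name": "carry_out", "arguments": {"motion": [[[3.2, 0, -2.6], 0], [[3.2, 0, -2.5], 0], [[3.4, 0, -2.3], 0], [[3.5, 0, -2.3], 0], [[3.6, 0, -2], 0], [[3.6, 0, -1.9], 0], [[3.7, 0, -1.7], 0], [[3.8, 0, -1.6], 0], [[3.9, 0, -1.4], 0], [[3.9, 0, -1.2], 0]]}}

```text
time: 13.95
ee_pos: [0.4485, 0.2033, 0.1001]
tool_rot: [[-0.0, 1.0, 0.0], [1.0, 0.0, 0.0], [0.0, 0.0, -1.0]]
ft_force: [-0.5, -1.6, 0.9]
gripper_width: 0.0618
gripper_force: 3.7
```

```bash
cat >>h.py <<'E'
def avg(n=6):
    F=[]
    for i in range(n):
        read_camera("top");s=state();F.append([*s["ft_force"],*s["moment"]])
    print(np.mean(F,0).round(2),s["gripper_force"],s["gripper_width"],s["ee_pos"])
E
python3 - <<'E'
from h import *
avg()
E
```

```text
[-0.34 -0.71  2.16 -0.16  0.08  0.03] 3.717425731010735 0.06182031859855219 [0.44842678 0.20281829 0.09987725]
```

>>> {"name": "carry_out", "arguments": {"motion": [[[4, 0, -1.2], 0], [[4, 0, -1], 0], [[4, 0, -0.8], 0], [[4, 0, -0.6], 0], [[4.1, 0, -0.3], 0], [[4.1, 0, -0.1], 0], [[4.1, 0, 0], 0], [[4.1, 0, 0.2], 0], [[0, 0, 0], 0]]}}

```text
time: 15.0
ee_pos: [0.4483, 0.2362, 0.1037]
tool_rot: [[-0.001, 1.0, 0.0], [1.0, 0.001, 0.0], [0.0, 0.0, -1.0]]
ft_force: [-0.4, -0.3, 2.8]
gripper_width: 0.0615
gripper_force: 4.5
```

```bash
python3 - <<'E'
from h import *
avg()
E
```

```text
[-0.45  0.43  2.97  0.06  0.1  -0.02] 4.497022789728362 0.06164839312400235 [0.44838252 0.23521829 0.1036646 ]
```

>>> {"name": "carry_out", "arguments": {"motion": [[[4, 0, 0.4], 0], [[4, 0, 0.6], 0], [[4, 0, 0.7], 0], [[4, 0, 0.9], 0], [[4, 0, 1.1], 0], [[4, 0, 1.2], 0], [[4, 0, 1.5], 0], [[3, 0, 1.5], 0], [[0, 0, 0], 0]]}}

```text
time: 16.05
ee_pos: [0.448, 0.2671, 0.0955]
tool_rot: [[-0.001, 1.0, -0.0], [1.0, 0.001, 0.0], [0.0, -0.0, -1.0]]
ft_force: [-1.5, 2.1, 4.3]
gripper_width: 0.0624
gripper_force: 5.9
```

```bash
python3 - <<'E'
from h import *
avg()
E
```

```text
[-2.22  2.3   4.85  0.42  0.42 -0.03] 5.964048698369879 0.06188814438596172 [0.44814682 0.26627246 0.09571727]
```

>>> {"name": "carry_out", "arguments": {"motion": [[[0, 0, 0], 0], [[0, 0, 0], 0], [[0, 0, 0], 0], [[0, 0, 0], 0], [[0, 0, 0], 0], [[0, 0, -30], 0], [[0, 0, -40], 0], [[0, 0, -40], 0], [[0, 0, -40], 0], [[0, 0, 0], 0]], "gripper": 1}}

```text
time: 17.18
ee_pos: [0.4525, 0.2677, 0.2547]
tool_rot: [[-0.0, 1.0, 0.014], [1.0, 0.0, 0.004], [0.004, 0.014, -1.0]]
ft_force: [2.1, 0.1, 1.0]
gripper_width: 0.0849
gripper_force: 0.0
```

```bash
python3 - <<'E'
from h import *
s=state();print(s["ee_pos"],s["ft_force"])
m=rect(.09,.39,.51,.20,.34,.0005);np.save("m.npy",m);g=cv2.cvtColor(m,cv2.COLOR_RGB2GRAY)
print(g.shape);print(cv2.resize(g,(40,47),interpolation=cv2.INTER_AREA).tolist().__str__().replace("], [","\n"))
E
```

```text
[0.45248577 0.26768303 0.25473542] [2.08409956 0.06422101 0.98784431]
(280, 240)
[[141, 113, 100, 113, 116, 116, 115, 115, 116, 115, 116, 116, 115, 116, 115, 115, 115, 116, 114, 115, 115, 115, 115, 120, 131, 146, 161, 165, 150, 131, 118, 127, 149, 165, 166, 166, 165, 160, 154, 148
109, 112, 101, 114, 116, 115, 115, 115, 115, 116, 116, 115, 116, 116, 116, 115, 116, 114, 111, 114, 115, 114, 115, 114, 113, 115, 145, 160, 127, 115, 115, 115, 120, 150, 164, 166, 166, 166, 166, 166
102, 119, 105, 113, 116, 116, 115, 115, 114, 115, 115, 116, 116, 116, 116, 116, 116, 115, 113, 115, 115, 113, 113, 114, 114, 114, 118, 123, 117, 115, 115, 114, 114, 119, 151, 166, 166, 166, 166, 166
98, 105, 100, 110, 116, 115, 115, 115, 115, 115, 116, 116, 116, 116, 116, 116, 116, 116, 115, 115, 114, 115, 115, 115, 115, 115, 114, 113, 114, 114, 114, 113, 115, 116, 147, 166, 166, 166, 166, 166
98, 104, 99, 111, 116, 116, 114, 116, 116, 115, 115, 115, 115, 115, 116, 116, 116, 115, 114, 115, 114, 115, 115, 115, 115, 115, 119, 116, 113, 113, 115, 114, 115, 119, 156, 166, 166, 166, 166, 166
99, 102, 103, 112, 115, 1
[... 7569 characters left out ...]
6, 166, 166, 166, 166, 166, 166, 166, 166, 166, 166, 166, 166, 166, 166, 166, 166, 166, 166, 166, 166
158, 159, 159, 160, 159, 159, 159, 159, 160, 159, 159, 158, 160, 166, 166, 166, 166, 166, 166, 166, 166, 166, 166, 166, 166, 166, 166, 166, 166, 166, 166, 166, 166, 166, 166, 166, 167, 166, 166, 166
158, 158, 158, 159, 159, 159, 159, 159, 159, 159, 159, 159, 163, 166, 167, 166, 166, 167, 166, 166, 166, 166, 166, 166, 166, 166, 166, 166, 166, 166, 166, 166, 166, 166, 166, 166, 166, 166, 167, 166
159, 159, 159, 159, 158, 156, 158, 159, 158, 159, 159, 163, 166, 166, 166, 166, 166, 166, 166, 166, 166, 166, 166, 166, 166, 166, 166, 166, 166, 166, 166, 166, 166, 166, 167, 166, 166, 167, 166, 166]]
```

```bash
python3 - <<'E'
from h import *
read_camera("top");read_camera("top")
for k in range(2):
    s=state();m=rect(.09,.39,.51,.20,.34,.0005);g=cv2.cvtColor(m,cv2.COLOR_RGB2GRAY).astype(float)
    print(s["ee_pos"],s["tool_rot"][:,2].round(4))
    col=g[:,95:130].mean(1);row=g[135:180].mean(0)
    # y edges
    print("y top",(.34-np.arange(75,105)*.0005)[::2].round(3),col[75:105:2].round(0))
    print("y bot",(.34-np.arange(185,225)*.0005)[::2].round(4),col[185:225:2].round(0))
    print("xl",(.39+np.arange(40,70)*.0005).round(4)[::2],row[40:70:2].round(0));print("xr",(.39+np.arange(160,190)*.0005).round(4)[::2],row[160:190:2].round(0))
t=read_camera("top");f=t["frame"];cv2.imwrite("pics/t2.png",f[:,:,::-1])
g=cv2.GaussianBlur(cv2.cvtColor(f,cv2.COLOR_RGB2GRAY),(3,3),0)
c=ray(t,362,221,.012)
# rectified dish on z=.012 plane, Hough circle
X,Y=np.meshgrid(np.arange(.36,.57,.0005),np.arange(-.17,-.39,-.0005));P=np.stack([X.ravel(),Y.ravel(),np.full(X.size,.012)])
K,T=t["intrinsics"],t["world_to_cam"];q=K@(T[:3,:3]@P+T[:3,3:]);q=(q[:2]/q[2]).reshape(2,*X.shape).astype(np.float32)
r=cv2.remap(g,q[0],q[1],cv2.INTER_CUBIC);np.save("dish.npy",r)
h=cv2.HoughCircles(r,cv2.HOUGH_GRADIENT_ALT,1.5,20,param1=80,param2=.6,minRadius=140,maxRadius=165)
if h is not None:
    for u,v,rr,*_ in h[0][:4]:print("dish",.36+u*.0005,-.17-v*.0005,rr*.0005)
E
```

```text
[0.44829955 0.26623882 0.24582297] [ 8.e-04  1.e-04 -1.e+00]
y top [0.303 0.302 0.301 0.3   0.299 0.298 0.297 0.296 0.295 0.294 0.293 0.292
 0.291 0.29  0.289] [ 58.  59.  58.  58.  61.  73.  88.  97. 103. 111. 119. 121. 117. 115.
 121.]
y bot [0.2475 0.2465 0.2455 0.2445 0.2435 0.2425 0.2415 0.2405 0.2395 0.2385
 0.2375 0.2365 0.2355 0.2345 0.2335 0.2325 0.2315 0.2305 0.2295 0.2285] [166. 166. 166. 166. 166. 164. 158. 150. 150. 156. 158. 152. 150. 154.
 158. 159. 159. 160. 160. 161.]
xl [0.41  0.411 0.412 0.413 0.414 0.415 0.416 0.417 0.418 0.419 0.42  0.421
 0.422 0.423 0.424] [164. 164. 163. 160. 157. 153. 146. 146. 154. 161. 160. 158. 160. 163.
 164.]
xr [0.47  0.471 0.472 0.473 0.474 0.475 0.476 0.477 0.478 0.479 0.48  0.481
 0.482 0.483 0.484] [158. 155. 158. 162. 158. 151. 152. 160. 165. 166. 166. 166. 166. 166.
 166.]
[0.44759948 0.26600792 0.24455819] [-1.6e-03 -6.0e-04 -1.0e+00]
y top [0.303 0.302 0.301 0.3   0.299 0.298 0.297 0.296 0.295 0.294 0.293 0.292
 0.291 0.29  0.289] [ 59.  58.  58.  58.  60.  68.  82.  94. 102. 112. 119. 119. 113. 114.
 121.]
y bot [0.2475 0.2465 0.2455 0.2445 0.2435 0.2425 0.2415 0.2405 0.2395 0.2385
 0.2375 0.2365 0.2355 0.2345 0.2335 0.2325 0.2315 0.2305 0.2295 0.2285] [166. 167. 166. 166. 166. 164. 157. 148. 147. 156. 160. 155. 150. 155.
 159. 159. 159. 160. 161. 161.]
xl [0.41  0.411 0.412 0.413 0.414 0.415 0.416 0.417 0.418 0.419 0.42  0.421
 0.422 0.423 0.424] [164. 164. 163. 161. 157. 152. 146. 146. 155. 161. 161. 159. 160. 163.
 164.]
xr [0.47  0.471 0.472 0.473 0.474 0.475 0.476 0.477 0.478 0.479 0.48  0.481
 0.482 0.483 0.484] [158. 154. 157. 161. 157. 150. 152. 161. 165. 166. 166. 166. 166. 166.
 166.]
dish 0.4665 -0.28175002 0.07947458
```

The beaker stands mouth-down: its top is a closed, uniform octagon centred at about (0.446, 0.266). The dish is at (0.4665, -0.282) with r = 79.5 mm. Now I'll grip it firmly.

>>> {"name": "carry_out", "arguments": {"motion": [[[0, -1, 30], 0], [[0, 0, 30], 0], [[0, 0, 30], 0], [[0, 0, 30], 0], [[0, 0, 30], 0], [[0, 0, 20], 0], [[0, 0, 9], 0], [[0, 0, 0], 0], [[0, 0, 0], 0]]}}

```text
time: 18.23
ee_pos: [0.447, 0.2662, 0.0663]
tool_rot: [[0.0, 1.0, -0.001], [1.0, -0.0, -0.0], [-0.0, -0.001, -1.0]]
ft_force: [1.0, 0.7, 0.7]
gripper_width: 0.0857
gripper_force: 0.0
```

>>> {"name": "carry_out", "arguments": {"motion": [[[0, 0, 0], 0], [[0, 0, 0], 0], [[0, 0, 0], 0], [[0, 0, 0], 0], [[0, 0, 0], 0], [[0, 0, 0], 0], [[0, 0, 0], 0], [[0, 0, 0], 0], [[0, 0, 0], 0]], "gripper": 0, "grip_force": 60}}

```text
time: 18.98
ee_pos: [0.4486, 0.2668, 0.0685]
tool_rot: [[-0.0, 1.0, 0.003], [1.0, 0.0, 0.001], [0.001, 0.003, -1.0]]
ft_force: [-0.1, 1.0, 6.7]
gripper_width: 0.0612
gripper_force: 66.0
```

```bash
python3 - <<'E'
from h import *
avg()
E
```

```text
[-0.08 -0.03  6.66  0.01  0.27  0.01] 66.01067662239075 0.061573439495633056 [0.44861989 0.2668195  0.06848339]
```

>>> {"name": "carry_out", "arguments": {"motion": [[[0, 0, -10], 0], [[0, 0, -20], 0], [[0, 0, -30], 0], [[0, 0, -30], 0], [[0, 0, 0], 0], [[0, 0, 0], 0]]}}

```text
time: 19.78
ee_pos: [0.4485, 0.2668, 0.1592]
tool_rot: [[-0.0, 1.0, 0.005], [1.0, 0.0, 0.001], [0.001, 0.005, -1.0]]
ft_force: [0.3, -0.2, -2.1]
gripper_width: 0.0611
gripper_force: 66.0
```

>>> {"name": "carry_out", "arguments": {"motion": [[[-15, 0, 0], 0], [[-25, 1, 0], 0], [[-30, 1, 0], 0], [[-30, 1, 0], 0], [[-30, 1, 0], 0], [[-30, 1, 0], 0], [[-30, 1, 0], 0], [[-30, 1, 0], 0], [[-30, 1, 0], 0], [[-30, 1, 0], 0]]}}

```text
time: 20.62
ee_pos: [0.4548, -0.0147, 0.1553]
tool_rot: [[-0.0, 1.0, -0.003], [1.0, 0.0, 0.001], [0.001, -0.003, -1.0]]
ft_force: [0.8, 0.0, -1.7]
gripper_width: 0.0614
gripper_force: 65.9
```

>>> {"name": "carry_out", "arguments": {"motion": [[[-30, 1, 0], 0], [[-30, 1, 0], 0], [[-30, 1, 0], 0], [[-30, 1, 0], 0], [[-30, 1, 0], 0], [[-30, 1, 0], 0], [[-30, 1, 0], 0], [[-30, 1, 0], 0], [[-20, 1, 0], 0], [[0, 0, 0], 0]]}}

```text
time: 21.45
ee_pos: [0.4644, -0.2771, 0.1555]
tool_rot: [[0.003, 1.0, -0.001], [1.0, -0.003, -0.0], [-0.0, -0.001, -1.0]]
ft_force: [-0.2, -1.1, -1.7]
gripper_width: 0.0612
gripper_force: 65.9
```

```bash
python3 - <<'E'
from h import *
avg()
s=state();print(s["tool_rot"].round(4).tolist())
g=cv2.cvtColor(rect(.012,.36,.58,-.39,-.17,.0005),cv2.COLOR_RGB2GRAY);np.save("dw.npy",g)
cv2.imwrite("pics/dw.png",g)
for p2 in(.8,.6,.4):
  for p1 in (40,80,):
    h=cv2.HoughCircles(cv2.GaussianBlur(g,(5,5),0),cv2.HOUGH_GRADIENT_ALT,1.5,10,param1=p1,param2=p2,minRadius=140,maxRadius=170)
    if h is not None:
        for u,v,r,*_ in h[0][:4]:print(p1,p2,"dish",(.36+u*.0005).round(4),(-.17-v*.0005).round(4),r*.0005)
# beaker top octagon relative to TCP, in plane z=TCP+.0215
p=s["ee_pos"];g=cv2.cvtColor(rect(p[2]+.0215,p[0]-.05,p[0]+.05,p[1]-.05,p[1]+.05,.0005),cv2.COLOR_RGB2GRAY).astype(float)
print("col y+50..-50",g[::4,90:110].mean(1).round(0).astype(int).tolist());print("row",g[85:110,::4].mean(0).round(0).astype(int).tolist())
E
```

```text
[-0.06  0.04 -2.41  0.02  0.02 -0.01] 65.91237187385559 0.06147925096860124 [ 0.46498811 -0.27225127  0.15609299]
[[-0.0012, 1.0, -0.001], [1.0, 0.0012, 0.0012], [0.0012, -0.001, -1.0]]
40 0.8 dish 0.468 -0.278 0.07467736
80 0.8 dish 0.468 -0.278 0.07467736
40 0.6 dish 0.468 -0.278 0.07467961
80 0.6 dish 0.468 -0.278 0.07467961
40 0.4 dish 0.468 -0.278 0.07468294
40 0.4 dish 0.4665 -0.3763 0.076949246
80 0.4 dish 0.468 -0.278 0.07468294
col y+50..-50 [89, 69, 61, 61, 60, 60, 61, 61, 61, 60, 81, 103, 110, 120, 119, 120, 116, 107, 96, 94, 94, 94, 94, 94, 94, 93, 93, 94, 93, 93, 94, 94, 93, 93, 93, 96, 124, 36, 7, 9, 11, 9, 10, 9, 9, 9, 10, 9, 9, 10]
row [53, 44, 29, 23, 9, 10, 13, 29, 30, 11, 70, 93, 84, 93, 94, 94, 94, 94, 94, 93, 94, 93, 93, 94, 93, 94, 93, 94, 94, 93, 93, 94, 93, 93, 93, 93, 93, 91, 90, 91, 52, 16, 32, 25, 11, 9, 11, 25, 34, 48, 81]
```

Wrist and top dish estimates differ by about 4 mm in y. I'll put the wrist camera right above the star, where height errors vanish.

>>> {"name": "carry_out", "arguments": {"motion": [[[-20, 1.5, 0], 0], [[-30, 0, 0], 0], [[-28, 0, 0], 0], [[0, 0, 0], 0], [[0, 0, 0], 0], [[0, 0, 0], 0]]}}

```text
time: 22.35
ee_pos: [0.4666, -0.3508, 0.1564]
tool_rot: [[-0.0, 1.0, -0.001], [1.0, 0.0, 0.001], [0.001, -0.001, -1.0]]
ft_force: [-1.3, -0.3, -2.2]
gripper_width: 0.0614
gripper_force: 65.9
```

```bash
python3 - <<'E'
from h import *
avg(4)
for z in(.012,.002,.036):
    g=cv2.cvtColor(rect(z,.36,.58,-.37,-.17,.0005),cv2.COLOR_RGB2GRAY)
    if z<.03:
        for a,b in((140,153),(154,165)):
            h=cv2.HoughCircles(cv2.GaussianBlur(g,(5,5),0),cv2.HOUGH_GRADIENT_ALT,1.5,10,param1=60,param2=.5,minRadius=a,maxRadius=b)
            if h is not None:
                for u,v,r,*_ in h[0][:2]:print(z,"dish",(.36+u*.0005).round(4),(-.17-v*.0005).round(4),r*.0005)
    else:
        cv2.imwrite("pics/star.png",g)
        print(cv2.resize(g,(44,40),interpolation=cv2.INTER_AREA)[8:36,8:36].tolist().__str__().replace("], [","\n"))
        for a,b in((28,40),(12,27)):
            h=cv2.HoughCircles(cv2.GaussianBlur(g,(5,5),0),cv2.HOUGH_GRADIENT_ALT,1.5,10,param1=60,param2=.5,minRadius=a,maxRadius=b)
            if h is not None:
                for u,v,r,*_ in h[0][:4]:print("cone",(.36+u*.0005).round(4),(-.17-v*.0005).round(4),r*.0005)
E
```

```text
[-0.08 -0.01 -1.92  0.02  0.02  0.  ] 65.91324090957642 0.061500567960312294 [ 0.46689014 -0.3505581   0.15664795]
0.012 dish 0.468 -0.281 0.074081525
0.002 dish 0.468 -0.2818 0.07319053
0.002 dish 0.4665 -0.2795 0.07894883
[[171, 171, 171, 171, 171, 171, 169, 135, 117, 113, 107, 100, 115, 131, 138, 143, 152, 164, 170, 171, 171, 171, 171, 171, 171, 165, 169, 171
171, 171, 171, 171, 171, 171, 170, 153, 104, 89, 95, 101, 99, 102, 137, 149, 146, 134, 134, 152, 169, 171, 171, 171, 170, 166, 170, 171
171, 171, 171, 171, 171, 162, 132, 122, 106, 91, 82, 74, 69, 68, 74, 109, 131, 142, 152, 141, 134, 159, 171, 171, 169, 167, 165, 171
171, 171, 171, 171, 151, 129, 133, 90, 72, 71, 84, 97, 103, 105, 105, 101, 127, 121, 119, 138, 151, 132, 149, 170, 162, 169, 169, 171
171, 171, 171, 149, 128, 135, 81, 72, 91, 109, 115, 117, 111, 88, 120, 118, 130, 164, 148, 121, 120, 147, 139, 145, 168, 171, 165, 171
171, 171, 154, 123, 117, 79, 82, 105, 111, 81, 109, 104, 86, 105, 119, 117, 94, 117, 167, 165, 131, 115, 145, 137, 143, 170, 168, 170
171, 166, 126, 115, 75, 82, 110, 110, 111, 107, 114, 101, 77, 1
[... 2237 characters left out ...]
71
164, 169, 171, 160, 101, 88, 89, 83, 76, 81, 84, 84, 85, 83, 88, 91, 93, 97, 114, 112, 133, 150, 134, 161, 171, 168, 170, 171
162, 164, 170, 171, 166, 118, 87, 79, 67, 59, 61, 61, 61, 61, 61, 61, 61, 75, 125, 146, 140, 136, 164, 171, 171, 171, 171, 171
162, 162, 163, 168, 171, 170, 145, 80, 58, 57, 61, 61, 61, 61, 61, 60, 61, 62, 112, 129, 149, 169, 171, 171, 171, 171, 171, 171
161, 162, 162, 163, 169, 168, 159, 95, 54, 59, 61, 61, 61, 60, 61, 61, 61, 60, 62, 129, 170, 171, 171, 171, 171, 171, 171, 171]]
cone 0.4688 -0.2818 0.017274918
cone 0.438 -0.2068 0.016991837
cone 0.4395 -0.2855 0.011434971
cone 0.4043 -0.317 0.009754375
cone 0.468 -0.281 0.0077685136
cone 0.447 -0.2045 0.010406544
```

The star's cone circle (r = 17.3 mm) is at (0.4688, -0.2818) and the dish at (0.468, -0.281), which agrees with the top view. I'll centre at (0.4675, -0.281) and lower to just above the star.

>>> {"name": "carry_out", "arguments": {"motion": [[[20, 0.6, 0], 0], [[30, 0, 0], 0], [[19.8, 0, 0], 0], [[0, 0, 0], 0], [[0, 0, 10], 0], [[0, 0, 15], 0], [[0, 0, 10], 0], [[0, 0, 5], 0], [[0, 0, 0], 0], [[0, 0, 0], 0]]}}

```text
time: 23.53
ee_pos: [0.4672, -0.2823, 0.1163]
tool_rot: [[0.001, 1.0, -0.001], [1.0, -0.001, 0.001], [0.001, -0.001, -1.0]]
ft_force: [-0.4, 0.5, -1.6]
gripper_width: 0.0611
gripper_force: 65.9
```

```bash
python3 - <<'E'
from h import *
avg()
E
```

```text
[ 0.26 -0.16 -1.92 -0.01  0.01 -0.02] 65.91397762298584 0.06134812381582483 [ 0.46765813 -0.28221575  0.11724873]
```

>>> {"name": "carry_out", "arguments": {"motion": [[[1, 0, 4], 0], [[0, 0, 4], 0], [[0, 0, 2], 0], [[0, 0, 0], 0], [[0, 0, 0], 0]]}}

```text
time: 24.25
ee_pos: [0.4672, -0.2807, 0.1063]
tool_rot: [[-0.0, 1.0, -0.001], [1.0, 0.0, 0.001], [0.001, -0.001, -1.0]]
ft_force: [-0.6, -0.1, -1.8]
gripper_width: 0.0616
gripper_force: 65.9
```

```bash
python3 - <<'E'
from h import *
avg()
E
```

```text
[ 0.33  0.05 -2.04 -0.01  0.02  0.02] 65.9142279624939 0.06160117517222314 [ 0.4674549  -0.28101435  0.10684324]
```

Not yet in contact (-2 N, the beaker's weight only). I'll step down in small steps to find contact.

>>> {"name": "carry_out", "arguments": {"motion": [[[0, 0, 1], 0], [[0, 0, 0.5], 0], [[0, 0, 0], 0], [[0, 0, 0], 0]]}}

```text
time: 24.88
ee_pos: [0.4674, -0.2809, 0.1051]
tool_rot: [[-0.0, 1.0, -0.0], [1.0, 0.0, 0.0], [0.0, -0.0, -1.0]]
ft_force: [0.8, 0.6, -2.8]
gripper_width: 0.0613
gripper_force: 65.9
```

```bash
python3 -c 'from h import *
avg()'
```

```text
[-0.1  -0.13 -2.2   0.02  0.01 -0.01] 65.91521501541138 0.061278943228728566 [ 0.46738078 -0.28091332  0.1051997 ]
```

>>> {"name": "carry_out", "arguments": {"motion": [[[0, 0, 1], 0], [[0, 0, 0], 0], [[0, 0, 0], 0]]}}

```text
time: 25.43
ee_pos: [0.4675, -0.2811, 0.1045]
tool_rot: [[-0.0, 1.0, 0.0], [1.0, 0.0, -0.0], [-0.0, 0.0, -1.0]]
ft_force: [-0.5, -0.5, 0.7]
gripper_width: 0.0615
gripper_force: 66.2
```

```bash
python3 -c 'from h import *
avg()'
```

```text
[-1.35 -0.13  1.96  0.13  0.08  0.02] 66.11247181892395 0.06106466724206584 [ 0.46752754 -0.28107584  0.10449176]
```

Contact at TCP z≈0.1046, with about 4 N on the star and the valve still shut. Now I'll press down about 8 mm.

>>> {"name": "carry_out", "arguments": {"motion": [[[0, 0, 1], 0], [[0, 0, 1], 0], [[0, 0, 1], 0], [[0, 0, 1], 0], [[0, 0, 1], 0], [[0, 0, 1], 0], [[0, 0, 1], 0], [[0, 0, 1], 0], [[0, 0, 0], 0], [[0, 0, 0], 0]]}}

```text
time: 26.57
ee_pos: [0.4676, -0.2811, 0.0965]
tool_rot: [[-0.0, 1.0, 0.0], [1.0, 0.0, -0.0], [-0.0, 0.0, -1.0]]
ft_force: [-1.5, 0.2, 7.0]
gripper_width: 0.0616
gripper_force: 66.6
```

```bash
python3 -c 'from h import *
avg(8);print(state()["tool_rot"].round(4).tolist())'
```

```text
[-1.87  0.81  7.06  0.24  0.27  0.  ] 66.60036563873291 0.061499520037603145 [ 0.46754535 -0.28107387  0.09658187]
[[0.0, 1.0, 0.0003], [1.0, -0.0, -0.0004], [-0.0004, 0.0003, -1.0]]
```

The push is 7 N plus 2 N of beaker weight, about 9 N, which matches 8 mm of travel. The TCP also went down 8 mm from contact. Handing in.

```bash
python3 -c 'from workcell import *
print(job_done())'
```

```text
the job is handed in; nothing more can be done
None
```

I handed the job in with the beaker held mouth-down, straight and centred to within about 2 mm over the grey rinser's star; the push and the travel both put the valve about 8 mm down, but the result came back without a verdict.

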